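# Tighten the hand wheel nut of a mobile shelving drive with a breakaway torque wrench

## Robot

A 6-joint arm with a two-finger parallel gripper is mounted at the origin on the work surface. World frame = base frame: x ahead of the robot, y to its left, z up, the work surface at z = 0. Lengths are in m, angles in degrees, forces in N, time in s.
With the tool pointing down it reaches from about 0.275 to 1 m from the base axis. Payload 8.4 kg.
Tool frame: the origin (TCP) lies at the very end of the fingers, on their centre line; the grasp point (between the pads) lies 19 mm behind it; z points along the fingers, y is the line along which they close (so a half turn about z gives the same grasp; the last joint's range is limited). The gripper opens to 85 mm and grips with 20 to 120 N. Pads are 22 mm wide; open, the fingers measure 114 mm over their backs; the gripper's body (76 mm by 85 mm) begins 54 mm behind the grasp point. The pads swing forward as they close: fully open they stand 13 mm farther back than shut.
Start: joints at [-71.7, 20.225, 93.587, -0, 66.188, -0.138], TCP at [0.198, -0.593, 0.205] pointing down, gripper open.
Joint ranges: [-150.9, 150.9], [-52.94, 120.26], [3.33, 152.33], [-74.26, 254.26], [0, 154.13], [-172.89, 172.89]. Speed limits (degrees/s): [127.2, 127.2, 159.86, 180, 180, 180].

## Interface

Orientations are given as a 3x3 rotation matrix whose columns are the frame's x, y, z axes.
In Python, from station import ctrl, cams, models gives the robot as it stands.
- The arm moves only by the tool drive_tool, never from a script. Its argument "moves" is one flat list of numbers, 5 for each row, row after row: the opening in per cent of the stroke, from 0 (shut) to 100 (fully open), then the shift along the tool's x, y, z in mm, then the turn about the tool's z in rad. A call has 1 to 20 rows; each row is the pose to reach, as a shift and turn from the pose commanded when the call began, along the tool's axes at that moment; what a row does not reach only later rows make up. A row lasts 1/10 s, in which the tool goes at most 50 mm and 8.59 degrees, less where a joint would pass 70% of its speed; a pose out of reach is approached as far as the arm can. A call with a gripper value outside its range is refused whole. The fingers move at their own pace and stop on an object; the grip force is fixed at half the most. Time passes only in rows, so rows that repeat a pose let the fingers close. It gives the time, the measured TCP pose, the force, the opening and the grip force at its end, in the units of the state.
- ctrl.get_obs(): the state, without advancing time (a new reading comes with each control period).
- cams.camera(name): name is "side" or "top" or "wrist"; returns the picture (400x640x3 uint8, red, green, blue); there is no depth.
- cams.camera_model(name): a dict with "vfov" (degrees; the focal length in pixels is half the picture's height over the tangent of half this angle, whatever the lens; pixels are square), "cx", "cy" (the principal point, pixels), "pose" (4x4, takes a point from camera to world coordinates). Camera axes: x right, y down, z forward; pixel columns grow to the right and rows downward; lengths in m; the calibration is good to about 2 mm. The wrist camera is an equidistant fisheye: a pixel r from the principal point sees the ray r / f radians off the axis. A picture is of the moment at which its call begins: read the wrist's pose just before it. camera_model takes no time and is no camera call; for the wrist camera it gives the pose at the moment of the call.
- ctrl.hand_in(): hands the job in; it is judged then, once.
Trained networks look in the newest picture that a camera, given by its name, has taken for a name from the list of things; names that differ only in an ending like _2 or _b are one class to them, and where a whole thing is asked for, a point or a joint stands for the part that bears it (a point fixed in the world has none). Each returns a list of dicts, best first, with "score" (0 to 1); they miss things now and then, are a little off and sometimes report something else, mostly with a low value. They report only what shows in the picture. A call takes as long as a camera call.
- models.spot_in(camera, target): "rect" ([left, top, width, height] in pixels, round what is visible of it).
- models.mark_of(camera, target): "point" ([column, row] in pixels: a listed point, or the origin of a listed thing).
The state is a dict: "time_s": time; "qpos": joint angles; "qd": joint speeds; "tau": joint torques, N m; "eef_pos": TCP position; "eef_rot": TCP orientation; "wrist_force": force on the tool from outside, world axes, zero at the start; "wrist_torque": the same for the moment, N m; "grip_width": opening from 0.0 (shut) to 1.0 (fully open); "gripper_force": force on a finger pad.
Only numpy, scipy, OpenCV 4.12 (cv2) and the standard library are available. Lean on these libraries where they do the work, as an engineer would, in place of code of your own. Each camera call takes 0.05 s, during which the arm holds its last target. There are 200 camera calls.

## Task

Tighten the nut at the centre of the three-arm hand wheel with the torque wrench: set its ring fully down over the nut without forcing it and turn it clockwise until the wrench breaks at its joint, then stop at once, since pulling on past the break overtightens the nut. Take the wrench off upwards without turning the nut back, and lay it down flat again on the cork mat; handle it carefully, do not drop it, and do not disturb the other things on the table.

Things in the scene. Friction and masses are not known exactly. Their poses are not given: they have to be found in the camera images.
- drive: Drive unit, fixed, on its back: steel flange 160 x 130 mm, grey bearing housing, black three-arm hand wheel lying level on top (ball knobs of 30 mm at 155 mm from the axis, tops 75 mm above the table). Origin: on the wheel's axis at the table's surface, z up, one arm along +x. On the hub a steel washer of 52 mm, its top 93 mm above the table, with the nut over it.
- nut_top (a point): Centre of the top face of the steel nut on the hub, 109 mm above the table: hexagon 36 mm across flats, 16 mm high, the top 4.5 mm tapering to 32 mm; a 24 mm shaft end stands 6 mm proud. x points to a corner and turns with the nut. Clockwise from above tightens: a steady drag of 0.25 N m, then, somewhere within 11 to 41 degrees of the start, not marked, it comes tight on the washer.
- wrench: Head of the torque wrench, lying loose on the mat (in all 315 mm long, 0.45 kg, steel, black plastic grip). Origin: on the ring's axis, level with the wrench's underside; x runs from ring to handle, z up. Ring 56 mm outside, from 3 to 21 mm above the underside, its through hole a hexagon 37.2 mm across flats, one corner on +x. The centre of mass lies about 150 mm from the ring's axis.
- ring (a point): Centre of the ring's lower face, 3 mm above the wrench's underside; axes as the wrench head. With the ring fully down over the nut it rests on the washer, 16 mm below nut_top.
- break_joint (a point): The wrench's break joint, 38 mm from the ring's axis. The handle stays in line until pulled clockwise with 1.4 N m about this joint (12 N square to the handle at grip), then gives way: the pull stops rising while the handle folds about it; at 17 degrees of fold it meets a hard stop. Eased back or let go it springs straight. Anticlockwise it is rigid.
- grip (a point): Where to hold the wrench: in the middle of its black grip's section, 155 mm from the ring's axis, 12 mm above the underside. x runs from ring to handle end along the handle (in line with the head unless folded). The grip is a straight bar with flat sides, 26 mm wide, 24 mm high, reaching from 131 to 269 mm from the ring's axis.
- mat: Flat cork mat, fixed, 360 x 120 x 6 mm, where the wrench lies and belongs. Origin: centre of its underside; x along its length.
- spanner: Bystander: plain steel open-end spanner, 170 mm, beside the mat. Origin under its middle.
- screwdriver: Bystander: screwdriver lying on the table. Origin under its middle.
- spare_knob: Bystander: spare black knob, 31 mm wide, 37 mm high, standing. Origin under its centre.
- bush: Bystander: brass bush, 44 mm outside, 16 mm high. Origin under its centre.
- tin: Bystander: grease tin, 72 mm wide, 70 mm high. Origin under its centre.
- spare_nut: Bystander: loose dark nut of the same size lying flat on the table. Origin under its centre.
- screw_cup: Bystander: steel bowl, 76 mm wide, 35 mm high. Origin under its centre.

How it is judged (in metres and radians):
On the way, in this order (a step that is already met when the one before it is completed fails the run):
1. the ring is down over the nut (at least 12 of its 16 mm) and the wrench is straight (horizontal distance between ring and nut_top below 0.004 m and z of ring in the frame of nut_top below -0.012 m and angle between the x axis of wrench and the x axis of grip, either way round below 0.04 rad), for 0.2 s.
2. with the ring down over the nut, the wrench has broken at its joint (folded by more than 3 degrees) (horizontal distance between ring and nut_top below 0.004 m and z of ring in the frame of nut_top below -0.012 m and angle between the x axis of wrench and the x axis of grip, either way round above 0.052 rad), for 0.05 s.
At the end, for the whole second after the job is handed in: The nut is tight: not backed off by more than about 8 degrees. The wrench, straight again, lies flat and at rest on the cork mat, its ring's centre and its grip point within the mat's outline (z of nut_top in the frame of drive below 0.10926 m and x of ring in the frame of mat between -0.18 and 0.18 m and y of ring in the frame of mat between -0.06 and 0.06 m and x of grip in the frame of mat between -0.18 and 0.18 m and y of grip in the frame of mat between -0.06 and 0.06 m and z of ring in the frame of mat below 0.016 m and z of grip in the frame of mat below 0.025 m and angle between wrench's own z axis and vertical below 0.1 rad and angle between the x axis of wrench and the x axis of grip, either way round below 0.04 rad and linear speed of wrench below 0.02 m/s and angular speed of wrench below 0.1 rad/s); the robot touches nothing.
It fails at once if the ring is forced: the wrench presses on the drive unit, or on the nut while less than 10 mm down over it, with more than 30 N (contact force between wrench and drive above 30 N or (contact force between wrench and nut above 30 N and z of ring in the frame of nut_top above -0.01 m)).
It fails at once if the wrench is pulled on past its break (folded by more than 10 degrees) (angle between the x axis of wrench and the x axis of grip, either way round above 0.175 rad).
It fails at once if the wrench is dropped or flung (its head moves faster than 1 m/s) (linear speed of wrench above 1 m/s).
It fails at once if a bystander is moved by more than 20 mm (distance of any of spanner, screwdriver, spare_knob, bush, tin, spare_nut, screw_cup from where it was at the start of the episode above 0.02 m).
It also fails if it takes over 67 s, if anything falls off the work surface, if the arm or the gripper's body presses on something with over 40 N, if the wrist force passes 120 N, or if a joint passes its speed limit or range.

## Working session

There is one attempt and no reset: what is moved stays moved. The work goes in short steps, Python scripts to look and compute and a tool call to move; the robot and the scene stay as the last step left them, time stands still between calls to the robot, and variables do not carry over. Pictures are saved under pics/ and viewed, at most 10 in all, crops included, and the job is handed in when it is done.

Besides the shell and the picture viewer there is one more tool, called as name(argument=value, ...) on one line, values as JSON. drive_tool: Moves the arm, as the interface text tells. Its arguments: {"type":"object","properties":{"moves":{"type":"array"}},"required":["moves"]}

```bash
mkdir -p pics; cat > h.py <<'E'
import numpy as np, cv2
from station import ctrl, cams, models
def ray(cam,px,m=None):
    m=m or cams.camera_model(cam); T=np.array(m["pose"]); f=200/np.tan(np.radians(m["vfov"]/2))
    d=np.array([px[0]-m["cx"],px[1]-m["cy"]])
    if cam=="wrist":
        r=np.hypot(*d); a=r/f; v=np.array([*(d/max(r,1e-9)*np.sin(a)),np.cos(a)])
    else: v=np.array([*d/f,1])
    return T[:3,3],T[:3,:3]@v
def hit(cam,px,z,m=None):
    o,v=ray(cam,px,m); return o+v*(z-o[2])/v[2]
def proj(cam,p,m=None):
    m=m or cams.camera_model(cam); T=np.array(m["pose"]); f=200/np.tan(np.radians(m["vfov"]/2))
    q=T[:3,:3].T@(np.array(p)-T[:3,3])
    if cam=="wrist":
        r=np.hypot(q[0],q[1]); s=f*np.arctan2(r,q[2])/max(r,1e-9)
    else: s=f/q[2]
    return np.array([m["cx"]+q[0]*s,m["cy"]+q[1]*s])
def snap(cam,name=None):
    im=cams.camera(cam)
    if name: cv2.imwrite(f"pics/{name}.png",im[:,:,::-1])
    return im
E
python3 - <<'E'
from h import *
np.set_printoptions(precision=4,suppress=True)
ims=[snap(c,c+"0") for c in ("top","side")]
cv2.imwrite("pics/a.png",np.vstack(ims)[:,:,::-1][::1])
im=np.vstack(ims); cv2.imwrite("pics/a.png",cv2.resize(im,(480,600))[:,:,::-1])
H=dict(nut_top=.109,ring=.009,break_joint=.018,grip=.018,wrench=.006,mat=0.006,drive=0,tin=0,spare_nut=0,spanner=0,screwdriver=0,spare_knob=0,bush=0,screw_cup=0)
for n,z in H.items():
    for c in ("top","side"):
        r=models.mark_of(c,n)[:1]
        for d in r: print(n,c,round(d["score"],2),np.round(d["point"],1),hit(c,d["point"],z)[:2])
print({c:(cams.camera_model(c)["pose"],cams.camera_model(c)["vfov"]) for c in("top","side")})
print(ctrl.get_obs()["eef_rot"],ctrl.get_obs()["time_s"])
E
```

```text
nut_top top 0.4 [294.9 199.2] [0.5706 0.0181]
nut_top side 0.42 [318.6 213.9] [0.5891 0.0373]
ring top 0.92 [431.1 262.4] [ 0.4138 -0.3557]
ring side 0.82 [380.4 182.8] [ 0.4282 -0.3427]
break_joint top 0.93 [430.1 246.9] [ 0.4558 -0.3526]
break_joint side 0.63 [376.  181.9] [ 0.4437 -0.3308]
grip top 0.76 [414.6 206.7] [ 0.5685 -0.3149]
grip side 0.72 [293.4 213.8] [ 0.6895 -0.0859]
wrench top 0.81 [429.4 262.1] [ 0.4147 -0.3519]
wrench side 0.68 [387.2 183.2] [ 0.4042 -0.349 ]
mat top 0.55 [425.2 205.6] [ 0.574  -0.3486]
mat side 0.85 [343.2 181.8] [ 0.5601 -0.334 ]
drive top 0.94 [297.5 203.2] [0.5808 0.0156]
tin top 0.76 [175.2 175.4] [0.6611 0.3686]
tin side 0.85 [266.6 326.3] [0.66   0.3663]
spare_nut top 0.69 [332.6 261.4] [ 0.4166 -0.0837]
spare_nut side 0.53 [381.6 224.9] [ 0.4118 -0.0944]
spanner top 0.85 [456.4 214.5] [ 0.5495 -0.4386]
spanner side 0.62 [351.  168.4] [ 0.5439 -0.451 ]
screwdriver top 0.95 [195.  264.2] [0.4086 0.2962]
screwdriver side 0.75 [380.7 317.1] [0.3958 0.2954]
spare_knob top 0.57 [299.2 262.1] [0.4146 0.009 ]
spare_knob side 0.51 [379.2 244.7] [0.414  0.0083]
bush top 0.54 [344.2 165.1] [ 0.6944 -0.1193]
bush side 0.63 [296.8 214.3] [ 0.6842 -0.1112]
screw_cup top 0.87 [312.8 138.9] [ 0.7743 -0.0274]
screw_cup side 0.78 [264.6 230.2] [ 0.7639 -0.0098]
{'top': (array([[ 0.0004, -0.9806,  0.1958,  0.3718],
       [-0.9999, -0.0035, -0.0156, -0.028 ],
       [ 0.016 , -0.1958, -0.9805,  1.1016],
       [ 0.    ,  0.    ,  0.    ,  1.    ]]), 54.019920882762804), 'side': (array([[-0.9889, -0.084 ,  0.1226,  0.4141],
       [-0.1485,  0.524 , -0.8387,  1.1162],
       [ 0.0062, -0.8476, -0.5306,  0.8358],
       [ 0.    ,  0.    ,  0.    ,  1.    ]]), 46.24355317243636)}
[[ 0.9487  0.3162 -0.    ]
 [ 0.3162 -0.9487  0.    ]
 [-0.     -0.     -1.    ]] 1.5
```

View pics/top0.png

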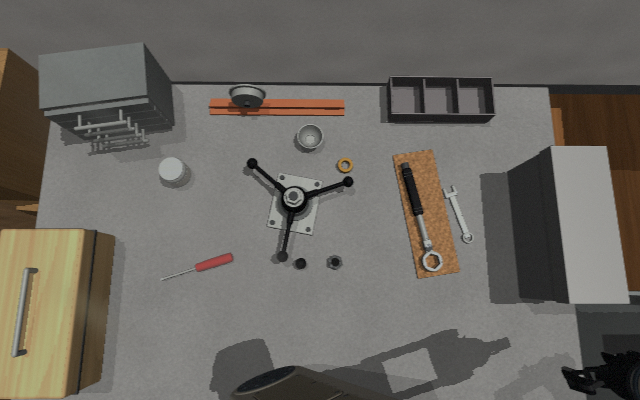

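View pics/side0.png

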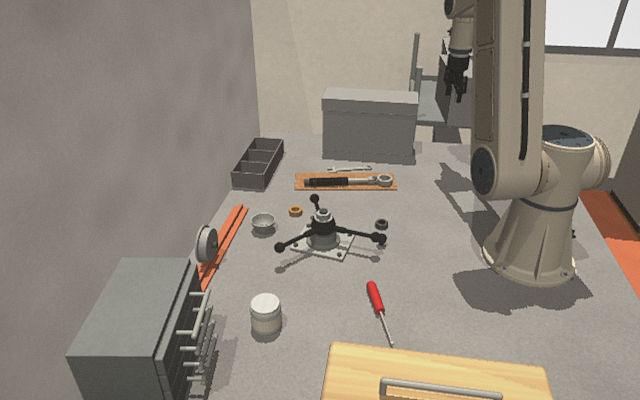

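The top view shows the wrench on the mat (ring at 431,262; grip at 415,207), the nut at about (294,198), and a tall box right of the mat at columns 510–630. The side view confirms this layout. I'll look at the nut from close by first, going round the box.

drive_tool(moves=[100,40,-60,-20,0,100,75,-115,-40,0,100,110,-167,-50,0,100,110,-167,-50,0,100,160,-200,-50,0,100,200,-230,-50,0,100,240,-260,-50,0,100,280,-290,-50,0,100,320,-315,-50,0,100,360,-340,-50,0,100,400,-365,-50,0,100,440,-390,-50,0,100,480,-415,-50,0,100,515,-440,-50,0,100,549,-460,-50,0,100,549,-460,-50,0,100,549,-460,-50,0])

```text
time_s: 3.2
eef_pos: [0.573, 0.0178, 0.2546]
eef_rot: [[0.948, 0.318, -0.001], [0.318, -0.948, -0.0], [-0.001, -0.0, -1.0]]
wrist_force: [-0.2, -1.1, 0.6]
grip_width: 1.0
gripper_force: 0.0
```

```bash
python3 - <<'E'
from h import *
np.set_printoptions(precision=4,suppress=True)
m=cams.camera_model("wrist"); im=snap("wrist","w1"); o=ctrl.get_obs(); print(m,o["eef_pos"],o["qpos"],o["time_s"])
for n,z in dict(nut_top=.109,drive=0).items():
    for d in models.mark_of("wrist",n)[:1]: print(n,d,hit("wrist",d["point"],z,m))
E
```

```text
{'vfov': 65.70646984690485, 'cx': 318.53315491104155, 'cy': 200.40940201544896, 'pose': array([[ 0.3174, -0.8963, -0.3098,  0.6524],
       [-0.9483, -0.2996, -0.1048,  0.0451],
       [ 0.0011,  0.3271, -0.945 ,  0.4231],
       [ 0.    ,  0.    ,  0.    ,  1.    ]])} [0.5725 0.017  0.2547] [ 1.5626 13.0706 96.8882 -0.0178 70.0974 73.096 ] 3.25
nut_top {'point': [317.1, 167.7], 'score': 0.82} [0.583  0.0231 0.109 ]
drive {'point': [316.7, 150.0], 'score': 0.59} [0.5826 0.0239 0.    ]
```

View pics/w1.png

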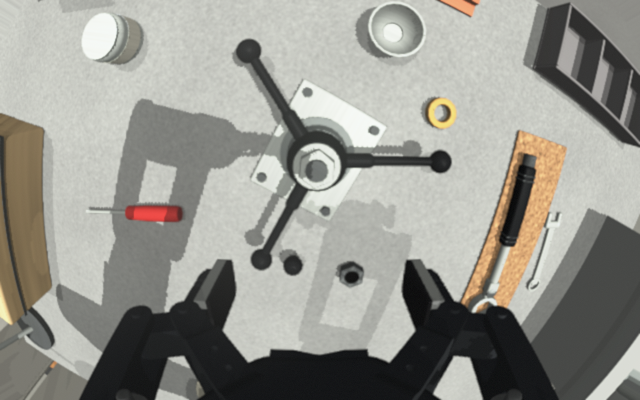

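```bash
cat >> h.py <<'E'
def rect(im,m,c,z,half=.04,n=500):
    # columns = +x world, rows up = +y world
    g=np.linspace(-half,half,n); X,Y=np.meshgrid(g+c[0],g[::-1]+c[1])
    T=np.array(m["pose"]); f=200/np.tan(np.radians(m["vfov"]/2))
    q=(np.stack([X,Y,np.full_like(X,z)],-1)-T[:3,3])@T[:3,:3]
    r=np.hypot(q[...,0],q[...,1]); s=f*np.arctan2(r,q[...,2])/r
    return cv2.remap(im,(m["cx"]+q[...,0]*s).astype(np.float32),(m["cy"]+q[...,1]*s).astype(np.float32),cv2.INTER_CUBIC)
E
python3 - <<'E'
from h import *
m=cams.camera_model("wrist"); im=cv2.imread("pics/w1.png")
r=rect(im,m,(.583,.023),.109)
a=cv2.normalize(r,None,0,255,cv2.NORM_MINMAX)
cv2.imwrite("pics/r1.png",a)
E
```

```text
(no output)
```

View pics/r1.png

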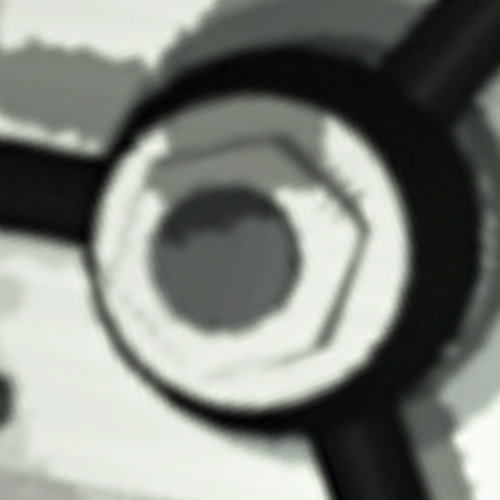

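The crop shows the washer centred at about (252,252) and nut corners at (280,140), (368,228) and (325,345). That puts the nut axis near (0.580, 0.022), with corners at about 12° mod 60. I'll turn the tool half round so the ring will be on the camera side, then look again so that camera bias cancels.

drive_tool(moves=[100,0,0,0,-0.149,100,1,0,0,-0.298,100,2,0,0,-0.447,100,4,0,0,-0.596,100,6,0,0,-0.745,100,8,0,0,-0.894,100,8,0,0,-1.043,100,8,0,0,-1.192,100,8,0,0,-1.341,100,8,0,0,-1.49,100,8,0,0,-1.639,100,8,0,0,-1.788,100,8,0,0,-1.937,100,8,0,0,-2.086,100,8,0,0,-2.235,100,8,0,0,-2.384,100,8,0,0,-2.533,100,8,0,0,-2.682,100,8,0,0,-2.831,100,8,0,0,-2.98])

```text
time_s: 5.35
eef_pos: [0.58, 0.0184, 0.2553]
eef_rot: [[-0.986, -0.164, 0.0], [-0.164, 0.986, -0.0], [-0.0, -0.0, -1.0]]
wrist_force: [0.5, -0.2, -0.5]
grip_width: 0.999
gripper_force: 0.0
```

drive_tool(moves=[100,0,0,0,0,100,0,0,0,0])

```text
time_s: 5.55
eef_pos: [0.5803, 0.0189, 0.2552]
eef_rot: [[-0.988, -0.154, 0.0], [-0.154, 0.988, -0.0], [-0.0, -0.0, -1.0]]
wrist_force: [-0.3, -0.1, -0.4]
grip_width: 1.001
gripper_force: 0.0
```

```bash
cat >> h.py <<'E'
def obs():
    o=ctrl.get_obs(); R=np.array(o["eef_rot"]); return np.array(o["eef_pos"]),R,np.degrees(np.arctan2(R[1,0],R[0,0])),o
E
python3 - <<'E'
from h import *
np.set_printoptions(precision=4,suppress=True)
m=cams.camera_model("wrist"); im=snap("wrist","w2"); p,R,yaw,o=obs(); print(p,yaw,o["qpos"],o["time_s"])
import json; json.dump(dict(m={k:np.array(v).tolist() for k,v in m.items()},p=p.tolist(),R=R.tolist()),open("w2.json","w"))
for n,z in dict(nut_top=.109,drive=0).items():
    for d in models.mark_of("wrist",n)[:1]: print(n,d,hit("wrist",d["point"],z,m))
a=rect(im,m,(.58,.022),.109)[:,:,::-1]; b=rect(im,m,(.58,.022),.093)[:,:,::-1]
cv2.circle(b:=b.copy(),(250,250),int(26*6.25),(0,0,255),1)
cv2.imwrite("pics/r2.png",cv2.resize(np.hstack([a,b]),(800,400)))
E
```

```text
[0.5803 0.019  0.2552] -171.10948925109093 [  1.7308  13.7375  95.9576  -0.0024  70.2928 -97.1589] 5.6
nut_top {'point': [325.8, 179.5], 'score': 0.89} [0.5798 0.0267 0.109 ]
drive {'point': [322.2, 158.3], 'score': 0.84} [0.5791 0.0239 0.    ]
```

View pics/r2.png

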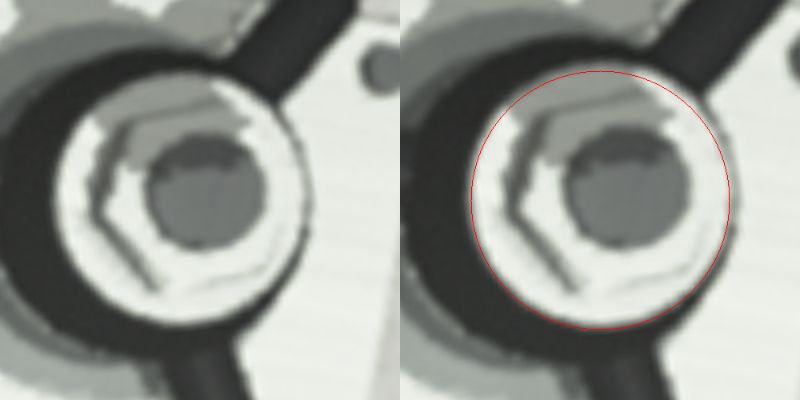

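The washer centre is within 1 mm of (0.580, 0.022), and the nut corners at about 11–12° agree with the first view. Next I take the same view of the ring.

drive_tool(moves=[100,20,-32,0,0,100,45,-70,0,0,100,70,-109,10,0,100,95,-148,20,0,100,120,-187,30,0,100,145,-226,40,0,100,170,-265,50,0,100,195,-304,65,0,100,215,-335,75,0,100,222,-346,82,0,100,222,-346,82,0,100,222,-346,82,0,100,222,-346,82,0])

```text
time_s: 7.0
eef_pos: [0.4175, -0.3564, 0.1735]
eef_rot: [[-0.987, -0.16, 0.001], [-0.16, 0.987, -0.0], [-0.001, -0.0, -1.0]]
wrist_force: [-0.7, -0.9, -0.4]
grip_width: 0.996
gripper_force: 0.0
```

```bash
python3 - <<'E'
from h import *
np.set_printoptions(precision=4,suppress=True)
m=cams.camera_model("wrist"); im=snap("wrist","w3"); p,R,yaw,o=obs(); print(p,yaw,o["qpos"],o["time_s"])
for n,z in dict(ring=.009,grip=.018,wrench=.006,break_joint=.018).items():
    for d in models.mark_of("wrist",n)[:1]: print(n,d,hit("wrist",d["point"],z,m))
a=rect(im,m,(.49,-.335),.027,.12,560)[:,:,::-1]
cv2.imwrite("pics/r3.png",a)
E
```

```text
[ 0.4175 -0.3564  0.1735] -170.75074862518213 [ -40.6472   15.3995  104.7948    0.0166   59.7657 -139.9048] 7.05
ring {'point': [318.5, 175.9], 'score': 0.65} [ 0.419 -0.356  0.009]
grip {'point': [328.8, 294.0], 'score': 0.62} [ 0.5674 -0.3186  0.018 ]
wrench {'point': [322.0, 174.1], 'score': 0.89} [ 0.4171 -0.3523  0.006 ]
break_joint {'point': [319.6, 209.8], 'score': 0.81} [ 0.4551 -0.3489  0.018 ]
```

View pics/r3.png

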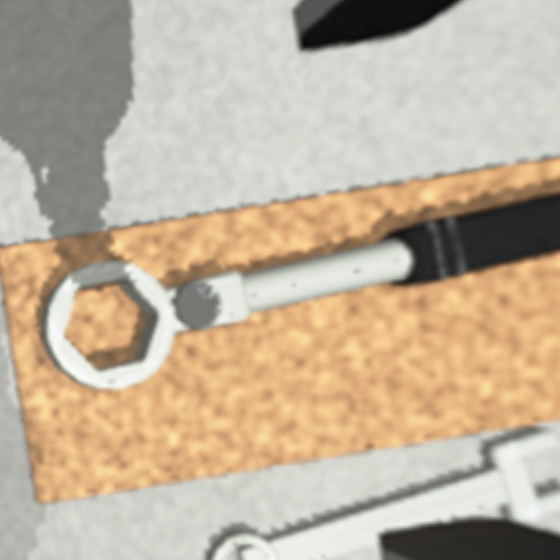

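The rectified view shows the ring centred at (111,325), which is (0.4176, −0.3543), and a wrench yaw of 13.2°. I'll go above the grip at 150 mm.

drive_tool(moves=[60,-30,3,10,-0.02,60,-70,6,30,-0.04,60,-110,10,60,-0.069,60,-145,12,90,-0.069,60,-150,12.4,105,-0.069,60,-150,12.4,105,-0.069,60,-150,12.4,105,-0.069,60,-150,12.4,105,-0.069])

```text
time_s: 8.05
eef_pos: [0.5624, -0.322, 0.0695]
eef_rot: [[-0.974, -0.226, 0.001], [-0.226, 0.974, -0.001], [-0.001, -0.001, -1.0]]
wrist_force: [0.6, 0.2, 0.3]
grip_width: 0.599
gripper_force: 0.0
```

```bash
python3 - <<'E'
from h import *
np.set_printoptions(precision=4,suppress=True)
m=cams.camera_model("wrist"); im=snap("wrist","w4"); p,R,yaw,o=obs(); print(p,yaw,o["qpos"],o["time_s"],o["grip_width"])
for n,z in dict(ring=.009,grip=.018,wrench=.006,break_joint=.018).items():
    for d in models.mark_of("wrist",n)[:1]: print(n,d,hit("wrist",d["point"],z,m))
a=rect(im,m,(.5,-.335),.030,.12,560)[:,:,::-1]
cv2.imwrite("pics/r4.png",a)
E
```

```text
[ 0.5625 -0.3221  0.0697] -166.92540978686162 [ -29.9245   30.5127   96.5735   -0.0073   52.8007 -132.9946] 8.1 0.5994929659139302
grip {'point': [321.4, 220.3], 'score': 0.63} [ 0.5692 -0.3178  0.018 ]
break_joint {'point': [317.9, 63.0], 'score': 0.56} [ 0.4561 -0.3468  0.018 ]
```

View pics/r4.png

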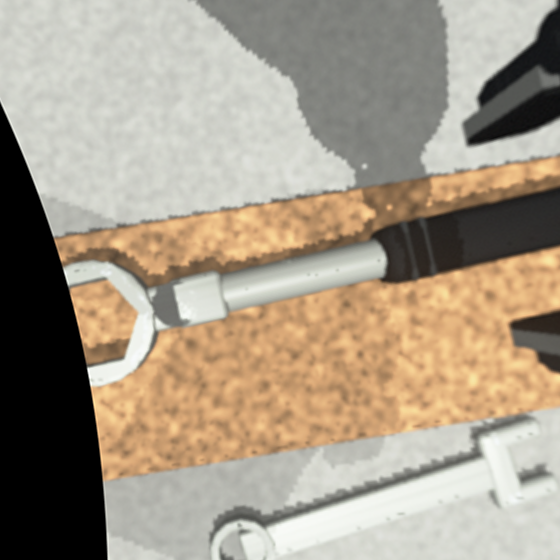

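Fingers straddle the grip correctly (pads at 480,115 and 540,330, grip band between). Descend and close.

drive_tool(moves=[60,-1,2,25,0,60,-1,2,45,0,60,-1,2,57,0,60,-1,2,61.5,0,60,-1,2,61.5,0,0,-1,2,61.5,0,0,-1,2,61.5,0,0,-1,2,61.5,0,0,-1,2,61.5,0,0,-1,2,61.5,0,0,-1,2,61.5,0,0,-1,2,61.5,0])

```text
time_s: 9.5
eef_pos: [0.5633, -0.319, 0.0065]
eef_rot: [[-0.974, -0.227, 0.0], [-0.227, 0.974, -0.0], [-0.0, -0.0, -1.0]]
wrist_force: [-0.2, 1.1, 0.6]
grip_width: 0.005
gripper_force: 0.0
```

```bash
python3 - <<'E'
from h import *
np.set_printoptions(precision=4,suppress=True)
p,R,yaw,o=obs(); print(p,yaw,o["qpos"],o["time_s"],o["grip_width"],o["gripper_force"])
a=snap("wrist","w5"); b=snap("side","s5")
for c in("wrist","side"):
  for d in models.mark_of(c,"grip")[:1]: print(d,hit(c,d["point"],.018))
s=cv2.resize(b[120:240,260:460],(640,384),interpolation=cv2.INTER_CUBIC)
cv2.imwrite("pics/r5.png",cv2.resize(np.vstack([a,s]),(480,588))[:,:,::-1])
E
```

```text
[ 0.5633 -0.319   0.0065] -166.86877385807972 [ -29.6584   35.3063   98.0885    0.0003   46.6027 -132.7898] 9.5 0.005167596723826346 0.0
{'point': [314.5, 257.2], 'score': 0.7} [ 0.568  -0.3198  0.018 ]
{'point': [339.1, 181.1], 'score': 0.79} [ 0.5729 -0.3157  0.018 ]
```

View pics/r5.png

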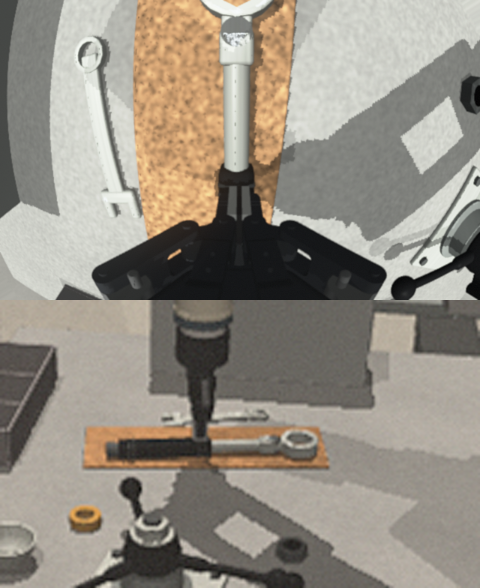

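Pictures: the wrench is still in place and the fingers appear to be on its grip, at (237,190) in the wrist half, though the width reads shut. Read the state again before lifting.

drive_tool(moves=[0,0,0,0,0,0,0,0,0,0,0,0,0,0,0])

```text
time_s: 10.0
eef_pos: [0.5632, -0.319, 0.0065]
eef_rot: [[-0.974, -0.227, -0.0], [-0.227, 0.974, 0.0], [0.0, 0.0, -1.0]]
wrist_force: [0.3, -0.3, 0.1]
grip_width: 0.001
gripper_force: 0.0
```

```bash
python3 - <<'E'
from h import *
p,R,yaw,o=obs(); print({k:np.round(v,3) for k,v in o.items() if k not in("eef_rot",)})
im=cv2.imread("pics/w5.png")[200:400,180:460]
cv2.imwrite("pics/r6.png",cv2.convertScaleAbs(cv2.resize(im,(784,560),interpolation=cv2.INTER_CUBIC),alpha=2.2,beta=20))
E
```

```text
{'time_s': np.float64(10.0), 'qpos': array([ -29.659,   35.31 ,   98.089,   -0.   ,   46.603, -132.791]), 'qd': array([-0.088, -0.066, -0.009,  0.125, -0.033, -0.054]), 'tau': array([ 0.0000e+00, -6.9395e+01, -2.5479e+01,  0.0000e+00,  1.0000e-03,
        0.0000e+00]), 'eef_pos': array([ 0.563, -0.319,  0.006]), 'wrist_force': array([ 0.348, -0.327,  0.106]), 'wrist_torque': array([-0.053,  0.026,  0.024]), 'gripper_force': np.float64(0.0), 'grip_width': np.float64(0.001)}
```

View pics/r6.png

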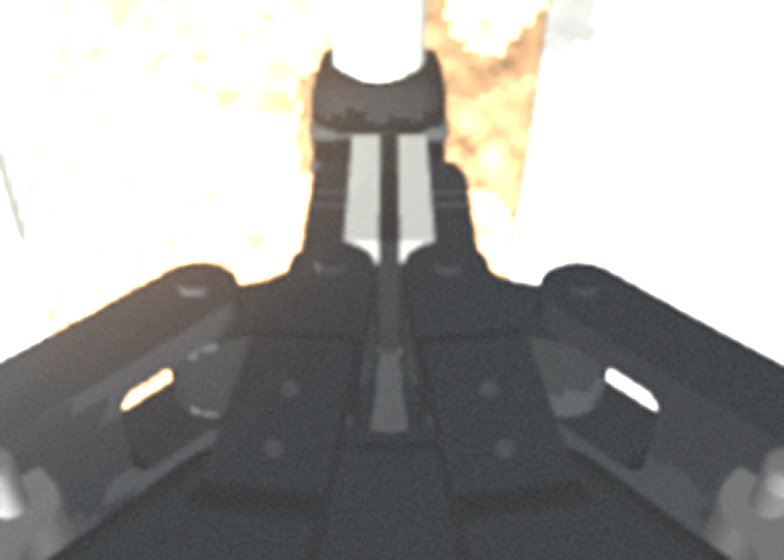

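```bash
python3 - <<'E'
from h import *
np.set_printoptions(precision=1,suppress=True)
p,R,yaw,o=obs()
for dz in(0,.01,.02,.03,.05): print(dz,proj("wrist",p+[0,0,dz]),proj("side",p+[0,0,dz]),proj("top",p+[0,0,dz]))
x=-R[:,0]
for d in(-.15,-.02,-.012,0.1): q=np.array([p[0],p[1],.03])+x*d; print(d,proj("wrist",q),proj("side",q))
E
```

```text
0 [317.9 241.5] [341.8 183.7] [415.1 209.2]
0.01 [317.8 249.2] [341.9 181.2] [416.  208.6]
0.02 [317.7 257.7] [342.  178.8] [416.9 208. ]
0.03 [317.7 267.1] [342.1 176.3] [417.9 207.4]
0.05 [317.5 289.3] [342.2 171.3] [419.8 206.1]
-0.15 [317.4 -33.7] [384.1 176.5]
-0.02 [317.7 227.1] [347.7 177.7]
-0.012 [317.7 241.1] [345.4 177.8]
0.1 [318.  377.7] [313.7 178.9]
```

Both cameras put the shut fingertips about 20 mm higher than the reported TCP: just above the grip's top, closed on nothing. I'll open and go down in small steps, watching the force.

drive_tool(moves=[60,0,0,0,0,60,0,0,0,0,60,0,0,0,0,60,0,0,0,0,60,0,0,3,0,60,0,0,6,0,60,0,0,6,0])

```text
time_s: 10.7
eef_pos: [0.5629, -0.3188, -0.0002]
eef_rot: [[-0.974, -0.227, -0.001], [-0.227, 0.974, 0.0], [0.001, 0.001, -1.0]]
wrist_force: [-0.1, 0.0, 0.7]
grip_width: 0.596
gripper_force: 0.0
```

```bash
python3 - <<'E'
from h import *
a=snap("wrist","w7"); b=snap("side","s7")
p,R,yaw,o=obs(); print(p,o["wrist_force"])
s=cv2.resize(b[140:200,290:400],(640,349),interpolation=cv2.INTER_CUBIC)
cv2.imwrite("pics/r7.png",cv2.convertScaleAbs(cv2.resize(np.vstack([a[180:],s]),(640,569))[:,:,::-1],alpha=1.5,beta=15))
for d in(-.011,0,.011):
  for s in(-.025,.025): print(d,s,proj("wrist",p-R[:,0]*d+R[:,1]*s),proj("side",p-R[:,0]*d+R[:,1]*s))
E
```

```text
[ 5.63087266e-01 -3.18904736e-01  2.29068714e-04] [-0.10510318  0.08001404  0.35945497]
-0.011 -0.025 [276.01765122 224.72821021] [344.11004627 181.64747196]
-0.011 0.025 [359.77410722 224.73744428] [345.74502402 188.68165301]
0 -0.025 [276.98749105 241.20082739] [341.07349242 181.75309916]
0 0.025 [358.85126582 241.22121497] [342.63123322 188.79333273]
0.011 -0.025 [277.98565686 256.84684749] [338.03412684 181.85882417]
0.011 0.025 [357.9000693  256.87675369] [339.51448506 188.90511851]
```

View pics/r7.png

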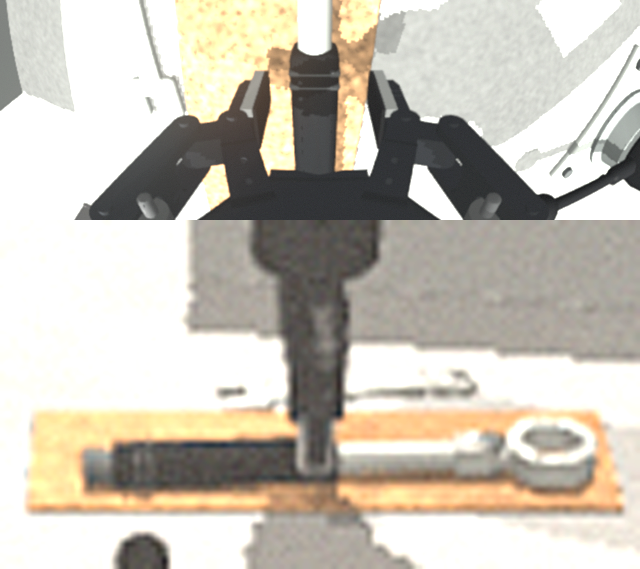

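The fingers straddle the grip, with pads at (255,90) and (382,95) and the grip between them. The side panel shows the near tip about 20 mm above the reported TCP height, so I'll go 9 mm lower and close.

drive_tool(moves=[60,0,0,3,0,60,0,0,6,0,60,0,0,9,0,60,0,0,9,0])

```text
time_s: 11.2
eef_pos: [0.5629, -0.3188, -0.0091]
eef_rot: [[-0.974, -0.227, -0.001], [-0.227, 0.974, 0.0], [0.001, 0.001, -1.0]]
wrist_force: [0.1, -0.5, -0.6]
grip_width: 0.601
gripper_force: 0.0
```

drive_tool(moves=[0,0,0,0,0,0,0,0,0,0,0,0,0,0,0,0,0,0,0,0,0,0,0,0,0,0,0,0,0,0])

```text
time_s: 11.8
eef_pos: [0.5636, -0.3194, -0.0081]
eef_rot: [[-0.974, -0.227, 0.001], [-0.227, 0.974, -0.001], [-0.0, -0.001, -1.0]]
wrist_force: [-1.0, -1.7, 5.9]
grip_width: 0.283
gripper_force: 60.1
```

Gripped (60 N, 24 mm). Lift gently.

drive_tool(moves=[0,0,0,-3,0,0,0,0,-10,0,0,0,0,-25,0,0,0,0,-45,0,0,0,0,-70,0,0,0,0,-95,0,0,0,0,-115,0,0,0,0,-125,0,0,0,0,-130,0,0,0,0,-130,0,0,0,0,-130,0])

```text
time_s: 12.9
eef_pos: [0.5626, -0.3186, 0.1205]
eef_rot: [[-0.974, -0.227, -0.001], [-0.227, 0.974, 0.001], [0.001, 0.001, -1.0]]
wrist_force: [0.3, 0.8, -5.3]
grip_width: 0.285
gripper_force: 59.4
```

```bash
python3 - <<'E'
from h import *
np.set_printoptions(precision=4,suppress=True)
p,R,yaw,o=obs(); print(p,yaw,o["wrist_force"],o["wrist_torque"],o["grip_width"])
for c in("wrist","top","side"):
  snap(c,"l_"+c)
  for n,z in dict(ring=.009,break_joint=.018,grip=.018,nut_top=.109).items():
    for d in models.mark_of(c,n)[:1]: print(c,n,round(d["score"],2),np.round(d["point"],1),hit(c,d["point"],z+(0 if n=="nut_top" else p[2]+.0081))-(p if n!="nut_top" else 0))
E
```

```text
[ 0.5626 -0.3186  0.1205] -166.86764562819468 [ 0.2674  0.798  -5.2968] [-0.0269  0.0629  0.0164] 0.28482728636567606
wrist ring 0.6 [544.8 108.5] [-0.1168  0.1089  0.0171]
wrist break_joint 0.79 [317.3  39.3] [-0.1086 -0.0255  0.0261]
wrist grip 0.67 [320.9 269.8] [0.0038 0.0025 0.0261]
wrist nut_top 0.89 [608.3 298. ] [0.5804 0.0226 0.109 ]
top break_joint 0.16 [427.  198.8] [0.0027 0.0058 0.0261]
top grip 0.81 [426.4 195.2] [0.0118 0.0068 0.0261]
top nut_top 0.45 [294.3 195.3] [0.5809 0.0198 0.109 ]
side ring 0.89 [386.6 148.5] [-0.146  -0.038   0.0171]
side break_joint 0.55 [377.6 148.4] [-0.1159 -0.0148  0.0261]
side grip 0.72 [341.5 148. ] [0.0052 0.0018 0.0261]
side nut_top 0.72 [341.2 147.3] [ 0.5779 -0.4007  0.109 ]
```

The wrench is level and held on the centre line, 150 mm from the ring axis. Now carry it over the nut.

drive_tool(moves=[0,-6,8,0,0,0,-18,24,0,0,0,-36,48,0,0.005,0,-57,76,0,0.01,0,-79,105,0,0.015,0,-101,134,0,0.02,0,-123,163,0,0.025,0,-145,192,0,0.03,0,-167,221,0,0.03,0,-189,250,0,0.03,0,-208,276,0,0.03,0,-224,297,0,0.03,0,-236,312,0,0.03,0,-242,320,0,0.03,0,-244.3,323.6,0,0.03,0,-244.3,323.6,0,0.03,0,-244.3,323.6,0,0.03,0,-244.3,323.6,0,0.03])

```text
time_s: 15.45
eef_pos: [0.7273, 0.0505, 0.1215]
eef_rot: [[-0.98, -0.197, -0.0], [-0.197, 0.98, -0.0], [0.0, -0.0, -1.0]]
wrist_force: [-0.1, 0.8, -3.9]
grip_width: 0.286
gripper_force: 59.4
```

```bash
python3 - <<'E'
from h import *
np.set_printoptions(precision=4,suppress=True)
p,R,yaw,o=obs(); print(p,yaw,o["qpos"],o["wrist_force"],o["wrist_torque"],o["time_s"])
for c in("wrist","top","side"):
  snap(c,"m_"+c)
  for n,z in dict(ring=.009,break_joint=.018,grip=.018,nut_top=.109).items():
    for d in models.mark_of(c,n)[:1]: print(c,n,round(d["score"],2),np.round(d["point"],1),hit(c,d["point"],z+(0 if n=="nut_top" else p[2]+.0081)))
print("ring est",p+R[:,0]*.1498)
E
```

```text
[0.7273 0.0505 0.1215] -168.6472379585398 [  3.8625  33.6855  83.2653  -0.0141  63.0649 -97.4839] [-0.0884  0.7916 -3.8976] [ 0.0162 -0.0031  0.0149] 15.45
wrist break_joint 0.79 [316.8  41.4] [0.6191 0.0288 0.1476]
wrist grip 0.77 [320.  271.4] [0.7323 0.0533 0.1476]
side ring 0.69 [320.6 202.9] [0.5853 0.0258 0.1386]
side break_joint 0.67 [308.  202.1] [0.618  0.0412 0.1476]
side grip 0.58 [267.7 201.1] [0.7289 0.0538 0.1476]
side nut_top 0.62 [319.  210.8] [0.5905 0.0215 0.109 ]
ring est [0.5805 0.021  0.1216]
```

drive_tool(moves=[0,0,0.7,4,0,0,0,1.3,12,0,0,0,1.3,20,0,0,0,1.3,26,0,0,0,1.3,30,0,0,0,1.3,32,0,0,0,1.3,32,0])

```text
time_s: 16.9
eef_pos: [0.7273, 0.0529, 0.0891]
eef_rot: [[-0.98, -0.198, -0.0], [-0.198, 0.98, -0.0], [0.0, 0.0, -1.0]]
wrist_force: [0.6, 0.6, -5.8]
grip_width: 0.283
gripper_force: 59.4
```

drive_tool(moves=[0,0,-0.5,1,0,0,0,-0.5,2,0,0,0,-0.5,2,0])

```text
time_s: 17.2
eef_pos: [0.7276, 0.0524, 0.0876]
eef_rot: [[-0.98, -0.198, 0.0], [-0.198, 0.98, -0.0], [-0.0, -0.0, -1.0]]
wrist_force: [0.4, -0.0, -4.8]
grip_width: 0.281
gripper_force: 59.4
```

drive_tool(moves=[0,0,0,0.7,0,0,0,0,1.4,0,0,0,0,1.4,0])

```text
time_s: 17.5
eef_pos: [0.7274, 0.0524, 0.086]
eef_rot: [[-0.98, -0.198, -0.0], [-0.198, 0.98, -0.0], [0.0, 0.0, -1.0]]
wrist_force: [0.4, 0.9, -4.3]
grip_width: 0.285
gripper_force: 59.4
```

drive_tool(moves=[0,0,0,1,0,0,0,0,2,0,0,0,0,2,0])

```text
time_s: 17.8
eef_pos: [0.7273, 0.0524, 0.0838]
eef_rot: [[-0.98, -0.198, -0.0], [-0.198, 0.98, 0.0], [0.0, 0.0, -1.0]]
wrist_force: [-0.7, -0.2, -5.1]
grip_width: 0.287
gripper_force: 59.4
```

drive_tool(moves=[0,0,0,1,0,0,0,0,2,0,0,0,0,2,0])

```text
time_s: 18.1
eef_pos: [0.7273, 0.0524, 0.0819]
eef_rot: [[-0.98, -0.198, -0.0], [-0.198, 0.98, -0.0], [0.0, 0.0, -1.0]]
wrist_force: [-0.0, 1.1, -3.6]
grip_width: 0.285
gripper_force: 59.4
```

drive_tool(moves=[0,0,0,1,0,0,0,0,2,0,0,0,0,2,0])

```text
time_s: 18.4
eef_pos: [0.7273, 0.0524, 0.0799]
eef_rot: [[-0.98, -0.198, -0.0], [-0.198, 0.98, -0.0], [0.0, 0.0, -1.0]]
wrist_force: [0.4, 0.4, -3.8]
grip_width: 0.285
gripper_force: 59.4
```

drive_tool(moves=[0,0,0,1,0,0,0,0,2,0,0,0,0,2,0])

```text
time_s: 18.7
eef_pos: [0.7273, 0.0524, 0.0779]
eef_rot: [[-0.98, -0.198, -0.0], [-0.198, 0.98, -0.0], [0.0, 0.0, -1.0]]
wrist_force: [0.1, 0.3, -3.6]
grip_width: 0.287
gripper_force: 59.4
```

```bash
python3 - <<'E'
from h import *
np.set_printoptions(precision=4,suppress=True)
p,R,yaw,o=obs(); print(p,yaw,o["wrist_force"],o["wrist_torque"],o["time_s"])
for c in("wrist","side","top"):
  snap(c,"n_"+c)
  for n,z in dict(ring=.095,break_joint=.104,grip=.104,nut_top=.109).items():
    for d in models.mark_of(c,n)[:1]: print(c,n,round(d["score"],2),np.round(d["point"],1),hit(c,d["point"],z), proj(c,[.5803,.0223,z]))
E
```

```text
[0.7273 0.0524 0.0779] -168.58730873114249 [ 0.0503  0.28   -3.5966] [ 0.0073 -0.0281 -0.0078] 18.7
wrist break_joint 0.57 [315.5  38.7] [0.6179 0.0294 0.104 ] [316.5483 -36.054 ]
wrist grip 0.8 [318.9 270.1] [0.7317 0.0539 0.104 ] [316.5543 -36.0689]
side ring 0.78 [321.3 215.1] [0.5839 0.0214 0.095 ] [322.5067 215.3928]
side break_joint 0.61 [311.1 213.4] [0.6116 0.0307 0.104 ] [322.5181 212.75  ]
side grip 0.63 [270.3 211.8] [0.7273 0.0408 0.104 ] [322.5181 212.75  ]
top grip 0.57 [455.6 212.8] [ 0.5372 -0.398   0.104 ] [293.4053 195.9107]
```

The side network puts the ring where a seated ring projects: (321,215) found, (322,215) expected. Last couple of millimetres.

drive_tool(moves=[0,0,0,0.8,0,0,0,0,1.6,0,0,0,0,1.6,0,0,0,0,1.6,0])

```text
time_s: 19.85
eef_pos: [0.7274, 0.0524, 0.0764]
eef_rot: [[-0.98, -0.198, -0.0], [-0.198, 0.98, -0.0], [0.0, 0.0, -1.0]]
wrist_force: [-0.2, -0.0, -4.0]
grip_width: 0.285
gripper_force: 59.4
```

drive_tool(moves=[0,0.02,-2.6,0,0.0175,0,0.1,-5.2,0,0.0349,0,0.2,-7.9,0,0.0524,0,0.4,-10.5,0,0.0698,0,0.6,-13.1,0,0.0873,0,0.8,-15.7,0,0.1047,0,1.1,-18.3,0,0.1222,0,1.5,-20.9,0,0.1396,0,1.8,-23.5,0,0.1571,0,2.3,-26.1,0,0.1745,0,2.3,-26.1,0,0.1745])

```text
time_s: 20.95
eef_pos: [0.7301, 0.026, 0.0763]
eef_rot: [[-1.0, -0.023, -0.001], [-0.023, 1.0, 0.0], [0.001, 0.0, -1.0]]
wrist_force: [-2.9, 0.8, -5.8]
grip_width: 0.284
gripper_force: 59.4
```

```bash
cat >> h.py <<'E'
def rep():
    p,R,yaw,o=obs(); d=p[:2]-[.5803,.0223]; F=np.array(o["wrist_force"])
    print("p",p.round(4),"r",round(np.hypot(*d),4),"polar",round(np.degrees(np.arctan2(d[1],d[0])),2),"yaw-180",round(yaw+180,2),"Ftool",(R.T@F).round(1),"T",np.round(o["wrist_torque"],2),o["time_s"])
E
python3 -c "from h import *;rep()"
```

```text
p [0.7301 0.026  0.0763] r 0.1499 polar 1.42 yaw-180 1.34 Ftool [2.9 0.8 5.8] T [0.13 0.56 0.01] 20.95
```

drive_tool(moves=[0,0,-2.6,0,0.0175,0,0.1,-5.2,0,0.0349,0,0.1,-5.2,0,0.0349])

```text
time_s: 21.25
eef_pos: [0.7302, 0.0208, 0.0764]
eef_rot: [[-1.0, 0.011, -0.001], [0.011, 1.0, -0.0], [0.001, -0.0, -1.0]]
wrist_force: [-3.6, -0.1, -5.5]
grip_width: 0.287
gripper_force: 59.4
```

drive_tool(moves=[0,0,-2.6,0,0.0175,0,0.1,-5.2,0,0.0349,0,0.1,-5.2,0,0.0349])

```text
time_s: 21.55
eef_pos: [0.73, 0.0157, 0.0764]
eef_rot: [[-0.999, 0.046, -0.001], [0.046, 0.999, 0.0], [0.001, -0.0, -1.0]]
wrist_force: [-4.4, 1.1, -3.9]
grip_width: 0.284
gripper_force: 59.4
```

```bash
python3 -c "from h import *;rep()"
```

```text
p [0.73   0.0157 0.0764] r 0.1499 polar -2.54 yaw-180 357.34 Ftool [4.5 0.9 3.9] T [0.2  0.74 0.01] 21.55
```

drive_tool(moves=[0,0.3,-2.6,0,0.0175,0,0.6,-5.2,0,0.0349,0,0.6,-5.2,0,0.0349])

```text
time_s: 21.85
eef_pos: [0.7297, 0.0104, 0.0766]
eef_rot: [[-0.997, 0.081, 0.001], [0.081, 0.997, -0.0], [-0.001, 0.0, -1.0]]
wrist_force: [-3.5, 1.2, -5.3]
grip_width: 0.284
gripper_force: 59.4
```

drive_tool(moves=[0,0.1,-2.6,0,0.0175,0,0.3,-5.2,0,0.0349,0,0.3,-5.2,0,0.0349])

```text
time_s: 22.15
eef_pos: [0.7291, 0.0053, 0.0767]
eef_rot: [[-0.993, 0.116, 0.001], [0.116, 0.993, -0.0], [-0.001, 0.0, -1.0]]
wrist_force: [-1.9, 1.0, -3.8]
grip_width: 0.286
gripper_force: 59.4
```

```bash
python3 -c "from h import *;rep()"
```

```text
p [0.7291 0.0053 0.0767] r 0.1498 polar -6.53 yaw-180 353.34 Ftool [2.  0.8 3.8] T [0.23 0.25 0.01] 22.15
```

drive_tool(moves=[0,0.1,-2.6,0,0.0175,0,0.3,-5.2,0,0.0349,0,0.3,-5.2,0,0.0349])

```text
time_s: 22.45
eef_pos: [0.7283, 0.0001, 0.0767]
eef_rot: [[-0.989, 0.151, 0.001], [0.151, 0.989, -0.0], [-0.001, 0.0, -1.0]]
wrist_force: [0.5, 2.6, -5.3]
grip_width: 0.286
gripper_force: 59.4
```

drive_tool(moves=[0,0.1,-2.6,0,0.0175,0,0.2,-5.2,0,0.0349,0,0.2,-5.2,0,0.0349])

```text
time_s: 22.75
eef_pos: [0.7273, -0.005, 0.0767]
eef_rot: [[-0.983, 0.185, 0.001], [0.185, 0.983, -0.0], [-0.001, 0.0, -1.0]]
wrist_force: [1.9, 0.7, -4.3]
grip_width: 0.285
gripper_force: 59.4
```

```bash
python3 -c "from h import *;rep()"
```

```text
p [ 0.7273 -0.005   0.0767] r 0.1495 polar -10.53 yaw-180 349.34 Ftool [-1.7  1.   4.3] T [ 0.12 -0.32 -0.06] 22.75
```

drive_tool(moves=[0,0,-2.6,0,0.0175,0,0,-5.2,0,0.0349,0,0,-5.2,0,0.0349])

```text
time_s: 23.05
eef_pos: [0.7262, -0.0101, 0.0767]
eef_rot: [[-0.976, 0.219, 0.001], [0.219, 0.976, -0.0], [-0.001, 0.0, -1.0]]
wrist_force: [2.2, 0.7, -4.1]
grip_width: 0.284
gripper_force: 59.4
```

drive_tool(moves=[0,0,-2.6,0,0.0175,0,0.1,-5.2,0,0.0349,0,0.1,-5.2,0,0.0349])

```text
time_s: 23.35
eef_pos: [0.725, -0.0152, 0.0766]
eef_rot: [[-0.967, 0.253, 0.001], [0.253, 0.967, -0.0], [-0.001, 0.0, -1.0]]
wrist_force: [4.9, 0.7, -4.7]
grip_width: 0.286
gripper_force: 59.4
```

```bash
python3 -c "from h import *;rep()"
```

```text
p [ 0.725  -0.0152  0.0766] r 0.1494 polar -14.53 yaw-180 345.34 Ftool [-4.6  1.9  4.7] T [ 0.07 -0.72 -0.07] 23.35
```

Radial force is −4.6 N, so I ease the radius outwards by 0.5 mm and go on.

drive_tool(moves=[0,-0.3,-2.6,0,0.0175,0,-0.5,-5.2,0,0.0349,0,-0.5,-5.2,0,0.0349])

```text
time_s: 23.65
eef_pos: [0.7236, -0.0202, 0.0764]
eef_rot: [[-0.958, 0.287, -0.001], [0.287, 0.958, 0.0], [0.0, -0.0, -1.0]]
wrist_force: [2.4, 0.5, -4.6]
grip_width: 0.286
gripper_force: 59.4
```

drive_tool(moves=[0,0,-2.6,0,0.0175,0,-0.1,-5.2,0,0.0349,0,-0.1,-5.2,0,0.0349])

```text
time_s: 23.95
eef_pos: [0.7221, -0.025, 0.0763]
eef_rot: [[-0.947, 0.32, -0.001], [0.32, 0.947, 0.0], [0.001, 0.0, -1.0]]
wrist_force: [2.6, 1.3, -4.2]
grip_width: 0.285
gripper_force: 59.4
```

```bash
python3 -c "from h import *;rep()"
```

```text
p [ 0.7221 -0.025   0.0763] r 0.1494 polar -18.44 yaw-180 341.35 Ftool [-2.1  2.   4.2] T [ 0.32 -0.23  0.06] 23.95
```

drive_tool(moves=[0,0,-2.6,0,0.0175,0,0,-5.2,0,0.0349,0,0,-5.2,0,0.0349])

```text
time_s: 24.25
eef_pos: [0.7204, -0.0295, 0.0764]
eef_rot: [[-0.936, 0.353, -0.001], [0.353, 0.936, 0.001], [0.001, 0.001, -1.0]]
wrist_force: [1.1, 5.7, -4.8]
grip_width: 0.284
gripper_force: 59.5
```

drive_tool(moves=[0,0,-2.6,0,0.0175,0,0,-5.2,0,0.0349,0,0,-5.2,0,0.0349])

```text
time_s: 24.55
eef_pos: [0.7188, -0.0338, 0.0764]
eef_rot: [[-0.923, 0.384, -0.0], [0.384, 0.923, 0.001], [0.001, 0.001, -1.0]]
wrist_force: [1.5, 6.9, -4.5]
grip_width: 0.288
gripper_force: 59.5
```

```bash
python3 -c "from h import *;rep()"
```

```text
p [ 0.7188 -0.0338  0.0764] r 0.1494 polar -22.07 yaw-180 337.39 Ftool [1.2 7.  4.5] T [ 1.24 -0.32  0.45] 24.55
```

Tight now: tangential force is 7 N and rising. From here I turn about the break joint (112 mm radius), 1–2° at a time.

drive_tool(moves=[0,0,-2,0,0.0175,0,0,-2,0,0.0175])

```text
time_s: 24.75
eef_pos: [0.7181, -0.0356, 0.0764]
eef_rot: [[-0.916, 0.4, -0.0], [0.4, 0.916, 0.001], [0.001, 0.001, -1.0]]
wrist_force: [1.5, 7.8, -4.3]
grip_width: 0.285
gripper_force: 59.6
```

```bash
python3 -c "from h import *;rep()"
```

```text
p [ 0.7181 -0.0356  0.0764] r 0.1494 polar -22.8 yaw-180 336.41 Ftool [1.7 7.7 4.3] T [ 1.27 -0.32  0.61] 24.75
```

drive_tool(moves=[0,0,-2,0,0.0175,0,0,-2,0,0.0175])

```text
time_s: 24.95
eef_pos: [0.7173, -0.0374, 0.0764]
eef_rot: [[-0.909, 0.416, -0.0], [0.416, 0.909, 0.001], [0.001, 0.001, -1.0]]
wrist_force: [1.8, 7.5, -5.3]
grip_width: 0.286
gripper_force: 59.5
```

```bash
python3 -c "from h import *;rep()"
```

```text
p [ 0.7173 -0.0374  0.0764] r 0.1494 polar -23.54 yaw-180 335.41 Ftool [1.5 7.6 5.3] T [ 1.34 -0.33  0.56] 24.95
```

The force has levelled off (7.7 → 7.6 N), so the wrench has broken. Three more degrees make the fold about 4.5–6°.

drive_tool(moves=[0,0,-2,0,0.0175,0,0.1,-3.9,0,0.0349,0,0.1,-5.9,0,0.0524,0,0.1,-5.9,0,0.0524,0,0.1,-5.9,0,0.0524])

```text
time_s: 25.45
eef_pos: [0.7148, -0.0426, 0.0764]
eef_rot: [[-0.887, 0.463, -0.0], [0.463, 0.887, 0.001], [0.001, 0.001, -1.0]]
wrist_force: [1.4, 8.2, -5.1]
grip_width: 0.284
gripper_force: 59.5
```

```bash
python3 - <<'E'
from h import *
np.set_printoptions(precision=4,suppress=True)
rep()
p,R,yaw,o=obs()
for c in("wrist","side","top"):
  snap(c,"f_"+c)
  for n,z in dict(ring=.093,break_joint=.102,grip=.102,nut_top=.109).items():
    for d in models.mark_of(c,n)[:1]: print(c,n,round(d["score"],2),np.round(d["point"],1),hit(c,d["point"],z)[:2])
j=p+R[:,0]*.112; h=j[:2]-[.5803,.0223]; print("joint",j,"head yaw",np.degrees(np.arctan2(h[1],h[0])),np.hypot(*h))
E
```

```text
p [ 0.7148 -0.0426  0.0764] r 0.1493 polar -25.75 yaw-180 332.44 Ftool [2.5 7.9 5.1] T [ 1.3  -0.36  0.59] 25.45
wrist break_joint 0.82 [316.9  41. ] [0.6159 0.0083]
wrist grip 0.85 [321.8 271.4] [ 0.7203 -0.0434]
side ring 0.65 [321.9 216.8] [0.5814 0.0267]
side break_joint 0.75 [314.8 213.8] [0.6015 0.0281]
side grip 0.69 [278.4 196.1] [ 0.7252 -0.0493]
side nut_top 0.6 [317.6 212.7] [0.5929 0.0317]
joint [0.6155 0.0093 0.0765] head yaw -20.32807648007152 0.03753559650642111
```

Fold is about 6–7° with the pull still level, so broken. I stop and ease back about the joint.

drive_tool(moves=[0,0,2,0,-0.0175,0,0.1,3.9,0,-0.0349,0,0.2,5.9,0,-0.0524,0,0.3,7.8,0,-0.0698,0,0.4,9.8,0,-0.0873,0,0.6,11.7,0,-0.1047,0,0.6,11.7,0,-0.1047])

```text
time_s: 26.9
eef_pos: [0.7195, -0.032, 0.0763]
eef_rot: [[-0.93, 0.367, -0.001], [0.367, 0.93, 0.001], [0.001, 0.001, -1.0]]
wrist_force: [1.5, 6.7, -3.7]
grip_width: 0.287
gripper_force: 59.5
```

```bash
python3 -c "from h import *;rep()"
```

```text
p [ 0.7195 -0.032   0.0763] r 0.1494 polar -21.31 yaw-180 338.45 Ftool [1.1 6.8 3.7] T [ 1.06 -0.26  0.12] 26.9
```

drive_tool(moves=[0,0,2,0,-0.013,0,0,4,0,-0.026,0,0,4,0,-0.026])

```text
time_s: 27.2
eef_pos: [0.7208, -0.0289, 0.0763]
eef_rot: [[-0.939, 0.343, -0.001], [0.343, 0.939, 0.0], [0.001, 0.0, -1.0]]
wrist_force: [-0.7, 4.6, -4.5]
grip_width: 0.284
gripper_force: 59.5
```

```bash
python3 -c "from h import *;rep()"
```

```text
p [ 0.7208 -0.0289  0.0763] r 0.1495 polar -20.03 yaw-180 339.92 Ftool [2.3 4.  4.5] T [ 0.83  0.03 -0.12] 27.2
```

drive_tool(moves=[0,-0.3,2,0,-0.008,0,-0.5,3,0,-0.01,0,-0.5,3,0,-0.01])

```text
time_s: 27.5
eef_pos: [0.7215, -0.0269, 0.0759]
eef_rot: [[-0.943, 0.334, -0.003], [0.334, 0.943, -0.0], [0.002, -0.001, -1.0]]
wrist_force: [-3.8, 3.7, -4.5]
grip_width: 0.286
gripper_force: 59.5
```

```bash
python3 -c "from h import *;rep()"
```

```text
p [ 0.7215 -0.0269  0.0759] r 0.1495 polar -19.19 yaw-180 340.49 Ftool [4.8 2.3 4.5] T [0.5  0.69 0.17] 27.5
```

drive_tool(moves=[0,0.4,0.6,0,-0.006,0,0.7,1.2,0,-0.01,0,0.7,1.2,0,-0.01])

```text
time_s: 27.8
eef_pos: [0.722, -0.0255, 0.0763]
eef_rot: [[-0.946, 0.324, -0.001], [0.324, 0.946, -0.0], [0.001, -0.001, -1.0]]
wrist_force: [-4.4, 1.6, -4.7]
grip_width: 0.281
gripper_force: 59.5
```

```bash
python3 -c "from h import *;rep()"
```

```text
p [ 0.722  -0.0255  0.0763] r 0.1496 polar -18.65 yaw-180 341.07 Ftool [4.7 0.1 4.7] T [0.36 0.76 0.15] 27.8
```

drive_tool(moves=[0,0.5,0,0,0,0,0.8,0,0,0,0,0.8,0,-1.5,0,0,0.8,0,-3,0,0,0.8,0,-4.5,0,0,0.8,0,-6,0])

```text
time_s: 28.4
eef_pos: [0.7215, -0.025, 0.0822]
eef_rot: [[-0.946, 0.325, -0.0], [0.325, 0.946, 0.0], [0.0, 0.0, -1.0]]
wrist_force: [-4.8, 4.8, -7.7]
grip_width: 0.288
gripper_force: 59.5
```

```bash
python3 -c "from h import *;rep()"
```

```text
p [ 0.7215 -0.025   0.0822] r 0.1489 polar -18.51 yaw-180 341.04 Ftool [6.1 3.  7.7] T [0.34 0.43 0.12] 28.4
```

drive_tool(moves=[0,0.4,0.4,-2,0,0,0.4,0.4,-4,0,0,0.4,0.4,-6,0,0,0.4,0.4,-8,0,0,0.4,0.4,-11,0,0,0.4,0.4,-14,0,0,0.4,0.4,-20,0,0,0.4,0.4,-30,0,0,0.4,0.4,-42,0,0,0.4,0.4,-48,0,0,0.4,0.4,-50,0,0,0.4,0.4,-50,0])

```text
time_s: 29.6
eef_pos: [0.7223, -0.0248, 0.1335]
eef_rot: [[-0.946, 0.325, 0.002], [0.325, 0.946, -0.0], [-0.002, 0.0, -1.0]]
wrist_force: [0.1, 0.4, -3.7]
grip_width: 0.282
gripper_force: 60.5
```

```bash
python3 - <<'E'
from h import *
np.set_printoptions(precision=4,suppress=True)
rep(); m=cams.camera_model("wrist"); p=obs()[0]
for c in("wrist","side","top"):
  snap(c,"g_"+c)
  for n,z in dict(ring=p[2]+.0171,break_joint=p[2]+.026,grip=p[2]+.026,nut_top=.109,mat=.006).items():
    for d in models.mark_of(c,n)[:1]: print(c,n,round(d["score"],2),np.round(d["point"],1),hit(c,d["point"],z)[:2])
E
```

```text
p [ 0.7223 -0.0248  0.1335] r 0.1496 polar -18.36 yaw-180 341.04 Ftool [-0.   0.4  3.7] T [ 0.02  0.04 -0.04] 29.6
wrist break_joint 0.72 [316.7  51. ] [0.6208 0.0092]
wrist grip 0.96 [318.9 274.6] [ 0.7271 -0.0263]
wrist mat 0.94 [ 50.1 151.4] [ 0.5614 -0.3359]
side ring 0.98 [319.7 207. ] [0.5815 0.0654]
side break_joint 0.84 [311.7 198.6] [0.6077 0.0405]
side grip 0.56 [274.7 181.2] [ 0.7307 -0.0374]
side nut_top 0.42 [320.1 214.6] [0.5844 0.0401]
side mat 0.77 [348.4 180.6] [ 0.5427 -0.3456]
top grip 0.41 [194.6 265. ] [0.4014 0.2501]
top mat 0.78 [426.4 211.7] [ 0.5563 -0.3511]
```

drive_tool(moves=[0,0,0,-5,0,0,0,0,-20,0,0,0,0,-40,0,0,0,0,-55,0,0,0,0,-60,0,0,0,0,-60,0,0,0,0,-60,0])

```text
time_s: 31.2
eef_pos: [0.721, -0.0245, 0.192]
eef_rot: [[-0.946, 0.325, -0.001], [0.325, 0.946, 0.0], [0.001, -0.0, -1.0]]
wrist_force: [0.1, 0.1, -5.7]
grip_width: 0.28
gripper_force: 60.6
```

```bash
python3 - <<'E'
from h import *
np.set_printoptions(precision=4,suppress=True)
rep(); p,R,yaw,o=obs(); ms={c:cams.camera_model(c) for c in("wrist","side")}
for c in("wrist","side"):
  snap(c,"k_"+c)
  for n,r,h in (("ring",.1498,.0171),("break_joint",.112,.026),("grip",-.005,.026)):
    for d in models.mark_of(c,n)[:1]:
      f=lambda t: (p+R[:,0]*(r*np.cos(t)+h*np.sin(t))*1+np.array([0,0,h*np.cos(t)-r*np.sin(t)]))
      print(c,n,round(d["score"],2),np.round(d["point"],1),[(t,proj(c,f(np.radians(t)),ms[c]).round(0)) for t in(0,5,10,15)])
  for n in("nut_top","mat"):
    for d in models.mark_of(c,n)[:1]: print(c,n,d,hit(c,d["point"],.109 if n=="nut_top" else 0,ms[c]))
  for d in models.spot_in(c,"mat")[:1]: print(d)
E
```

```text
p [ 0.721  -0.0245  0.192 ] r 0.1483 polar -18.41 yaw-180 341.05 Ftool [-0.1  0.2  5.7] T [ 0.01  0.01 -0.01] 31.2
wrist break_joint 0.59 [317.5  52.6] [(0, array([318.,  39.])), (5, array([318.,  39.])), (10, array([318.,  41.])), (15, array([318.,  44.]))]
wrist grip 0.79 [321.3 275.7] [(0, array([318., 271.])), (5, array([318., 268.])), (10, array([318., 265.])), (15, array([318., 261.]))]
wrist nut_top {'point': [318.2, 22.4], 'score': 0.56} [0.5819 0.023  0.109 ]
{'rect': [22.3, 23.7, 139.5, 240.0], 'score': 0.77}
side ring 0.83 [322.3 188.3] [(0, array([323., 181.])), (5, array([323., 185.])), (10, array([323., 189.])), (15, array([323., 193.]))]
side break_joint 0.74 [312.4 184.1] [(0, array([311., 175.])), (5, array([311., 178.])), (10, array([312., 181.])), (15, array([312., 184.]))]
side grip 0.98 [273.3 165.8] [(0, array([274., 165.])), (5, array([275., 165.])), (10, array([276., 165.])), (15, array([276., 166.]))]
side nut_top {'point': [295.7, 211.5], 'score': 0.6} [0.6549 0.0354 0.109 ]
side mat {'point': [345.3, 181.5], 'score': 0.63} [ 0.554  -0.3479  0.    ]
{'rect': [293.5, 172.1, 102.4, 19.3], 'score': 0.84}
```

The ring end sagged about 12° in the grip as it came off the nut; it will level when lowered onto the mat. The mat centre from the earlier view is about (0.559, −0.349), yaw 8.6°. Carry it back.

drive_tool(moves=[0,1,-6,0,-0.01,0,2,-18,0,-0.03,0,5,-38,0,-0.06,0,8,-62,0,-0.1,0,11,-87,0,-0.14,0,15,-112,0,-0.18,0,18,-137,0,-0.22,0,22,-162,0,-0.26,0,25,-187,0,-0.3,0,28,-212,0,-0.34,0,32,-237,0,-0.38,0,35,-262,0,-0.42,0,38,-287,0,-0.46,0,41,-308,0,-0.5,0,43,-324,0,-0.53,0,45,-334,0,-0.54,0,45.4,-338.7,0,-0.54,0,45.4,-338.7,0,-0.54,0,45.4,-338.7,0,-0.54])

```text
time_s: 33.8
eef_pos: [0.5688, -0.3296, 0.1925]
eef_rot: [[-0.978, -0.208, 0.0], [-0.208, 0.978, 0.0], [-0.0, 0.0, -1.0]]
wrist_force: [-0.3, 0.0, -4.4]
grip_width: 0.281
gripper_force: 60.5
```

drive_tool(moves=[0,0,0,5,0,0,0,0,20,0,0,0,0,45,0,0,0,0,75,0,0,0,0,105,0,0,0,0,125,0,0,0,0,137,0,0,0,0,142,0,0,0,0,142,0,0,0,0,142,0])

```text
time_s: 34.8
eef_pos: [0.5692, -0.3305, 0.0514]
eef_rot: [[-0.978, -0.208, 0.001], [-0.208, 0.978, -0.001], [-0.001, -0.001, -1.0]]
wrist_force: [0.6, 0.2, -5.2]
grip_width: 0.283
gripper_force: 60.4
```

```bash
python3 - <<'E'
from h import *
np.set_printoptions(precision=4,suppress=True)
rep(); p,R,yaw,o=obs(); ms={c:cams.camera_model(c) for c in("wrist","side","top")}
for c in("wrist","side","top"):
  snap(c,"q_"+c)
  for n,z in (("ring",p[2]-.02),("break_joint",p[2]),("grip",p[2]+.026),("mat",.006)):
    for d in models.mark_of(c,n)[:1]: print(c,n,round(d["score"],2),np.round(d["point"],1),hit(c,d["point"],z,ms[c]))
E
```

```text
p [ 0.5692 -0.3305  0.0514] r 0.353 polar -91.8 yaw-180 11.99 Ftool [-0.7  0.1  5.2] T [ 0.01 -0.01  0.01] 34.8
wrist break_joint 0.94 [316.4  52.1] [ 0.4623 -0.3539  0.0514]
wrist grip 0.87 [318.7 274.6] [ 0.5761 -0.3285  0.0774]
wrist mat 0.93 [300.5 192.2] [ 0.5553 -0.3465  0.006 ]
side ring 0.81 [381.2 172.2] [ 0.4288 -0.3806  0.0314]
side grip 0.72 [338.1 163.1] [ 0.5805 -0.3379  0.0774]
side mat 0.65 [344.5 180.8] [ 0.5564 -0.342   0.006 ]
top grip 0.78 [423.1 200.6] [ 0.5743 -0.3228  0.0774]
top mat 0.76 [424.5 211.7] [ 0.5563 -0.3457  0.006 ]
```

drive_tool(moves=[0,0,0,5,0,0,0,0,10,0,0,0,0,15,0,0,0,0,20,0,0,0,0,24,0,0,0,0,28,0,0,0,0,31,0,0,0,0,34,0,0,0,0,34,0])

```text
time_s: 36.45
eef_pos: [0.5683, -0.33, 0.016]
eef_rot: [[-0.978, -0.208, -0.001], [-0.208, 0.978, 0.0], [0.0, 0.0, -1.0]]
wrist_force: [1.0, -0.3, -3.5]
grip_width: 0.283
gripper_force: 60.5
```

drive_tool(moves=[0,0,0,3,0,0,0,0,6,0,0,0,0,9,0,0,0,0,12,0,0,0,0,12,0])

```text
time_s: 36.95
eef_pos: [0.5684, -0.3302, 0.0041]
eef_rot: [[-0.978, -0.208, -0.0], [-0.208, 0.978, -0.0], [0.0, 0.0, -1.0]]
wrist_force: [0.4, -0.6, -1.2]
grip_width: 0.287
gripper_force: 60.8
```

Ring is touching and levelling under light force. Lower the rest.

drive_tool(moves=[0,0,0,2.5,0,0,0,0,5,0,0,0,0,7.5,0,0,0,0,10,0,0,0,0,10,0])

```text
time_s: 37.45
eef_pos: [0.5683, -0.33, -0.0059]
eef_rot: [[-0.978, -0.208, -0.0], [-0.208, 0.978, 0.0], [0.0, 0.0, -1.0]]
wrist_force: [-0.2, 1.3, -1.9]
grip_width: 0.287
gripper_force: 60.8
```

drive_tool(moves=[0,0,0,0.7,0,0,0,0,1.5,0,0,0,0,1.5,0])

```text
time_s: 37.75
eef_pos: [0.5685, -0.3303, -0.0069]
eef_rot: [[-0.978, -0.208, 0.0], [-0.208, 0.978, -0.0], [0.0, -0.0, -1.0]]
wrist_force: [0.5, -0.1, -0.8]
grip_width: 0.284
gripper_force: 60.9
```

```bash
python3 - <<'E'
from h import *
np.set_printoptions(precision=4,suppress=True)
rep(); p,R,yaw,o=obs(); ms={c:cams.camera_model(c) for c in("wrist","side")}
for c in("wrist","side"):
  snap(c,"u_"+c)
  for n,z in (("ring",.009),("break_joint",.018),("grip",.018)):
    for d in models.mark_of(c,n)[:1]: print(c,n,round(d["score"],2),np.round(d["point"],1),hit(c,d["point"],z,ms[c]))
E
```

```text
p [ 0.5685 -0.3303 -0.0069] r 0.3528 polar -91.92 yaw-180 12.0 Ftool [-0.5 -0.2  0.8] T [-0.19  0.55  0.12] 37.75
wrist break_joint 0.75 [316.9  39.6] [ 0.4592 -0.3538  0.018 ]
wrist grip 0.87 [319.  266.8] [ 0.5712 -0.3291  0.018 ]
side ring 0.95 [380.4 179.2] [ 0.4295 -0.3689  0.009 ]
side break_joint 0.66 [267.3 323. ] [0.6556 0.3724 0.018 ]
side grip 0.9 [339.6 178.6] [ 0.5734 -0.3339  0.018 ]
```

The wrench is level again (break joint back at image row 40). Release and lift away.

drive_tool(moves=[0,0,0,1,0,0,0,0,1,0,35,0,0,1,0,40,0,0,1,0,60,0,0,1,0,60,0,0,1,0,60,0,0,1,0,60,0,0,1,0,60,0,0,-3,0,60,0,0,-12,0,60,0,0,-30,0,60,0,0,-60,0,60,0,0,-100,0,60,0,0,-140,0,60,0,0,-170,0,60,0,0,-180,0,60,0,0,-180,0])

```text
time_s: 39.85
eef_pos: [0.5694, -0.3307, 0.1751]
eef_rot: [[-0.978, -0.208, 0.003], [-0.208, 0.978, -0.002], [-0.003, -0.002, -1.0]]
wrist_force: [-0.4, 0.7, -1.0]
grip_width: 0.596
gripper_force: 0.0
```

```bash
python3 - <<'E'
from h import *
np.set_printoptions(precision=4,suppress=True)
rep(); p,R,yaw,o=obs(); print(o["grip_width"])
ms={c:cams.camera_model(c) for c in("wrist","side","top")}
c0=np.array([.558,-.347]); a=np.radians(8.6); M=np.array([[np.cos(a),np.sin(a)],[-np.sin(a),np.cos(a)]])
for c in ms:
  snap(c,"v_"+c)
  for n,z in (("ring",.009),("break_joint",.018),("grip",.018),("mat",.006),("nut_top",.109),("spanner",0),("spare_nut",0),("bush",0),("screw_cup",0),("spare_knob",0)):
    for d in models.mark_of(c,n)[:1]: h=hit(c,d["point"],z,ms[c])[:2]; print(c,n,round(d["score"],2),h,"mat",M@(h-c0))
E
```

```text
p [ 0.5694 -0.3307  0.1751] r 0.3532 polar -91.77 yaw-180 11.99 Ftool [0.2 0.8 1. ] T [-0.05  0.03 -0.03] 39.85
0.5955343197194206
wrist ring 0.69 [ 0.4205 -0.3616] mat [-0.1381  0.0062]
wrist break_joint 0.72 [ 0.4579 -0.3549] mat [-0.1001  0.0072]
wrist grip 0.8 [ 0.575  -0.3287] mat [0.0195 0.0156]
wrist mat 0.8 [ 0.5568 -0.3429] mat [-0.0005  0.0042]
wrist nut_top 0.97 [0.5819 0.033 ] mat [0.0804 0.3721]
wrist spanner 0.55 [ 0.5462 -0.4424] mat [-0.0259 -0.0925]
wrist spare_nut 0.73 [ 0.4189 -0.3627] mat [-0.1399  0.0053]
wrist bush 0.64 [ 0.6939 -0.1135] mat [0.1693 0.2106]
wrist screw_cup 0.28 [ 0.5468 -0.4406] mat [-0.025  -0.0908]
wrist spare_knob 0.54 [0.4121 0.0042] mat [-0.0918  0.3691]
side ring 0.83 [ 0.4288 -0.3477] mat [-0.1278  0.0186]
side break_joint 0.98 [ 0.4541 -0.3392] mat [-0.1016  0.0232]
side grip 0.65 [ 0.5704 -0.3358] mat [0.0139 0.0092]
side mat 0.79 [ 0.5615 -0.3367] mat [0.005  0.0096]
side nut_top 0.57 [0.5873 0.0416] mat [0.0871 0.3798]
side spanner 0.57 [ 0.5491 -0.4682] mat [-0.027  -0.1185]
side spare_nut 0.63 [ 0.4128 -0.097 ] mat [-0.1061  0.2689]
side bush 0.42 [ 0.6908 -0.1243] mat [0.1646 0.2003]
side screw_cup 0.79 [ 0.7714 -0.0301] mat [0.2584 0.2814]
side spare_knob 0.56 [0.415  0.0065] mat [-0.0886  0.3709]
top ring 0.85 [ 0.4179 -0.3523] mat [-0.1393  0.0157]
top break_joint 0.7 [ 0.4627 -0.3557] mat [-0.0956  0.0056]
top grip 0.87 [ 0.5645 -0.3187] mat [0.0107 0.027 ]
top mat 0.67 [ 0.554  -0.3481] mat [-0.0041 -0.0005]
top nut_top 0.58 [0.5848 0.0273] mat [0.0825 0.3661]
top spare_nut 0.44 [ 0.4106 -0.0886] mat [-0.1071  0.2775]
top bush 0.72 [ 0.6989 -0.1159] mat [0.1739 0.2075]
top screw_cup 0.55 [ 0.7702 -0.0254] mat [0.2579 0.2863]
top spare_knob 0.71 [ 0.4594 -0.3617] mat [-0.0997  0.0002]
```

The wrench is flat and well within the mat, and the other things are where they were. Handing in.

```bash
python3 -c "from station import ctrl; print(ctrl.hand_in())"
```

```text
the job is handed in; nothing more can be done
None
```

The nut is tightened until the wrench broke (about 6–7° of fold by my estimate, under the 10° limit), and the wrench lies flat on the mat; I handed the job in at about 40 s of the 67 s, and no verdict came back.

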